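Lay the lopsided hammer level in its cradle

TASK

Pick the steel hammer up by its shaft near its balance point, so that it hangs level and the heavy head does not droop, and carry it level to the wooden cradle. Set it down gently, not dropped, so that the shaft lies in both notches with the head outside at either end, and let go. Leave the oil stone where it lies.

Things in the scene. Friction and masses are not known exactly. Their poses are not given: they have to be found in the camera images.
- hammer_balance (a point): Steel hammer on its side, 335 mm long, 0.6 kg. Point: on the shaft's centre line, 17 mm above the bench, at the usual balance point; the true one is up to 10 mm off along the shaft. x: along the shaft to the head, y: along the head, z: up. Polished, slippery shaft 26 mm wide and high, bare from 76 mm ahead of this point (head) to 142 mm behind it, then a black grip 85 long, 30 wide, 34 high.
- hammer_head (a point): Centre of the hammer's dark steel head, 93 mm from the balance point along the shaft, 17 mm above the bench as it lies; the head is 34 mm thick along the shaft, 34 mm high and 115 mm long across it. Axes as the hammer's.
- cradle_seat (a point): Fixed wooden cradle: plank 190x110x14 mm, two like uprights 80 mm either side of the middle along x, 12 thick. Each has a notch: floor 40 mm wide, flaring to 70 at the top, cheeks 34 high, 105 over all. Point: midway between the notches at their floors' height, 50 mm above the bench. Seated shaft: centre line 13 mm above it, along x; balance point 37 mm from the middle towards the head is best.
- oil_stone: Bystander: grey oil stone in a low brown wooden base, 103 x 198 x 28 mm, lying flat behind the work; origin under its middle. Not to be disturbed.
Not all that is in view belongs to the job. What is shaped like the part that bears cradle_seat but green is not meant.

How it is judged:
By the outcome, as a careful person would: the job done as asked, in the order asked, and still so for the second after the job is handed in, with the robot touching nothing.
It also fails if it takes over 38 s, if anything falls off the work surface, if the arm or the gripper's body presses on something with over 40 N, if the wrist force passes 120 N, or if a joint passes its speed limit or range.

ROBOT

A 6-joint arm with a two-finger parallel gripper is mounted at the origin on a cart in front of the work surface, level with it; the furniture and walls round the work are solid. World frame = base frame: x ahead of the robot, y to its left, z up, the work surface at z = 0. Lengths are in m, angles in rad, forces in N, time in s.
With the tool pointing down it reaches from about 0.35 to 0.875 m from the base axis. Payload 4.2 kg.
Tool frame: the origin (TCP) lies at the very end of the fingers, on their centre line; the grasp point (between the pads) lies 19 mm behind it; z points along the fingers, y is the line along which they close (so a half turn about z gives the same grasp; the last joint's range is limited). The gripper opens to 87 mm and grips with 3 to 60 N. Pads are 19 mm wide; open, the fingers measure 117 mm over their backs; the gripper's body (75 mm by 190 mm) begins 51 mm behind the grasp point.
Start: joints at [-1.051, 0.385, 0.008, 0, -1.194, -0.259], TCP at [0.161, -0.604, 0.223] pointing down, gripper open.
Joint ranges: [-3.14, 3.14], [-1.21, 2.06], [-1.07, 1.41], [-3.16, 2.05], [-2.99, -0.16], [-3.1, 3.1]. Speed limits (rad/s): [2.79, 2.79, 3.14, 3.14, 3.14, 3.14].

INTERFACE

Orientations are given as a rotation vector (axis times angle).
In Python, from workcell import manip gives the robot as it stands.
- The arm moves only by the shell command python3 -m pendant 'ROWS' [FORCE]. ROWS is text: rows parted by semicolons, each of 7 numbers parted by spaces: the shift along the tool's x, y, z in units of 40 mm (1.0 is 40 mm), then the turn, a rotation vector about the tool's x, y, z in units of 5 degrees (1.0 is 5 degrees), then the finger opening in mm, from 0 to 87. In form: dx dy dz rx ry rz jaw; .... A call has 1 to 12 rows; each row is the pose to reach, as a shift and turn from the pose commanded when the call began, along the tool's axes at that moment; what a row does not reach only later rows make up. A row lasts 1/8 s, in which the tool goes at most 62.5 mm and 10.7 degrees, less where a joint would pass 70% of its speed; a pose out of reach is approached as far as the arm can. A call with a gripper value outside its range is refused whole. The fingers move at their own pace and stop on an object; FORCE is the grip in N (left out, the last holds). Time passes only in rows, so rows that repeat a pose let the fingers close. It gives the time, the measured TCP pose, the force, the opening and the grip force at its end, in the units of the state.
- manip.observe(): the state, without advancing time (a new reading comes with each control period).
- manip.snapshot(name): name is "side" or "top" or "wrist"; returns (picture, depth): 384x512x3 uint8, red, green, blue; 384x512 float32, m along the optical axis (not along the pixel's ray), 0 where there is no reading.
- manip.camera_params(name): a dict with "intrinsics" (3x3 intrinsics, pixels), "world_to_cam" (4x4, takes a point from world to camera coordinates); the wrist camera has in their place "T_tool_cam" (4x4, takes a point from camera to tool coordinates, whose origin is the TCP and whose axes are the flange's). Camera axes: x right, y up, looking along -z (the intrinsics and any distortion apply to the point x, -y, -z); pixel columns grow to the right and rows downward; lengths in m; the calibration is good to about 2 mm. A picture is of the moment at which its call begins: read the wrist's pose just before it. camera_params takes no time and is no camera call.
- manip.hand_in(): hands the job in; it is judged then, once.
The state is a dict: "time": time; "joints": joint angles; "joint_velocities": joint speeds; "joint_efforts": joint torques, N m; "tcp_pos": TCP position; "orientation": TCP orientation; "ft_force": force on the tool from outside, world axes, zero at the start; "moment": the same for the moment, N m; "gripper_width": opening from 0.0 (shut) to 1.0 (fully open); "finger_force": force on a finger pad.
Only numpy, scipy, OpenCV 4.12 (cv2) and the standard library are available. Lean on these libraries where they do the work, as an engineer would, in place of code of your own. Each camera call takes 0.05 s, during which the arm holds its last target. There are 200 camera calls.

## Working session

There is one attempt and no reset: what is moved stays moved. The work goes in short steps, Python scripts to look and compute and a shell command to move; the robot and the scene stay as the last step left them, time stands still between calls to the robot, and variables do not carry over. Pictures are saved under pics/ and viewed, at most 10 in all, crops included, and the job is handed in when it is done.

```bash
mkdir -p pics
cat > h.py <<'E'
import numpy as np, cv2
from scipy.spatial.transform import Rotation as R
from workcell import manip
def cam(name,st=None):
    p=manip.camera_params(name); K=np.array(p["intrinsics"])
    if "world_to_cam" in p: T=np.linalg.inv(np.array(p["world_to_cam"]))
    else:
        B=np.eye(4); B[:3,:3]=R.from_rotvec(st["orientation"]).as_matrix(); B[:3,3]=st["tcp_pos"]; T=B@np.array(p["T_tool_cam"])
    return K,T,p
def ray(K,T,uv,z):
    uv=np.atleast_2d(uv).astype(float)
    d=np.c_[(uv[:,0]-K[0,2])/K[0,0],-(uv[:,1]-K[1,2])/K[1,1],-np.ones(len(uv))]@T[:3,:3].T
    return T[:3,3]+d*((z-T[2,3])/d[:,2])[:,None]
def cloud(K,T,D):
    v,u=np.mgrid[:D.shape[0],:D.shape[1]]
    P=np.stack([(u-K[0,2])/K[0,0]*D,-(v-K[1,2])/K[1,1]*D,-D],-1)
    return P@T[:3,:3].T+T[:3,3]
E
python3 - <<'E'
from h import *
st=manip.observe(); print(st)
for n in ("top","side"):
    I,D=manip.snapshot(n); np.savez(n+".npz",I=I,D=D); cv2.imwrite(f"pics/{n}.png",I[:,:,::-1])
    K,T,p=cam(n); print(n,p.keys(),K,T.round(3),(D>0).mean())
E
```

```text
{'time': 0.0, 'joints': array([-1.05139087e+00,  3.85566688e-01,  6.61844456e-03, -5.13830060e-04,
       -1.19397392e+00, -2.58599565e-01]), 'joint_velocities': array([ 0.00010642,  0.00037649,  0.00049852,  0.00060361, -0.00057681,
        0.00081658]), 'joint_efforts': array([ 4.40097419e-04, -3.90666890e+01,  1.87408304e+01,  4.22004372e+00,
        1.09812029e-02, -2.02791034e-04]), 'tcp_pos': array([ 0.16102927, -0.60327771,  0.22144839]), 'orientation': array([ 0.40817   , -3.11459485, -0.0033739 ]), 'ft_force': array([1.15429174, 0.16935904, 0.78431537]), 'moment': array([-0.04160216,  0.06005935, -0.01278644]), 'finger_force': 0.0, 'gripper_width': 0.9985506165877415}
top dict_keys(['intrinsics', 'world_to_cam']) [[410.27963293   0.         262.81998333]
 [  0.         410.27963293 193.5186955 ]
 [  0.           0.           1.        ]] [[ 0.026  0.982 -0.188  0.414]
 [-0.999  0.021 -0.031 -0.03 ]
 [-0.027  0.188  0.982  1.081]
 [ 0.     0.     0.     1.   ]] 0.9957834879557291
side dict_keys(['intrinsics', 'world_to_cam']) [[405.79002861   0.         255.82897943]
 [  0.         405.79002861 195.264722  ]
 [  0.           0.           1.        ]] [[ 0.996  0.067 -0.059  0.53 ]
 [-0.086  0.561 -0.823 -0.714]
 [-0.022  0.825  0.565  0.567]
 [ 0.     0.     0.     1.   ]] 0.9959716796875
```

View pics/top.png

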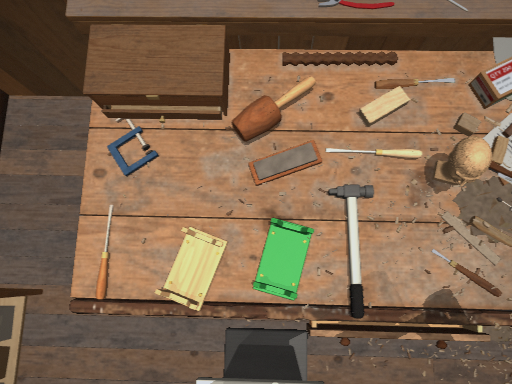

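View pics/side.png

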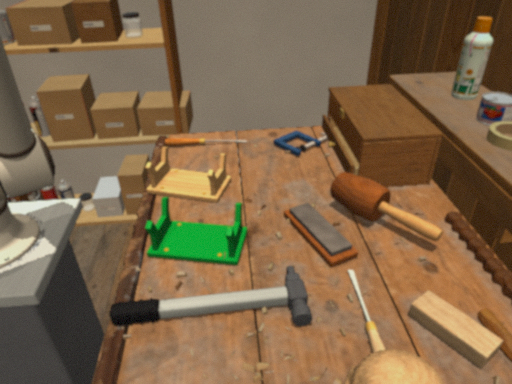

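Top view candidates: hammer with head (351,191), grip end (357,312); the mallet (257,117) and screwdriver (375,153) are not it. Cradle candidates are the wooden one (194,268) and the green decoy (284,259), so I take the wooden one. The oil stone is at (286,162), and the side view agrees.

```bash
cat > m.py <<'E'
from h import *
z=np.load("top.npz"); I,D=z["I"],z["D"]; K,T,_=cam("top"); P=cloud(K,T,D)
hsv=cv2.cvtColor(I,cv2.COLOR_RGB2HSV)
v,u=np.mgrid[:384,:512]
print("bench z near",np.median(P[200:230,240:330,2]), np.median(P[280:295,310:340,2]))
# hammer by region & colour: white shaft
sh=(hsv[...,1]<60)&(hsv[...,2]>140)&(u>335)&(u<372)&(v>195)&(v<290)
uv=np.c_[u[sh],v[sh]]; print("shaft px",len(uv),uv.min(0),uv.max(0),"depth z med",np.median(P[sh][:,2]))
W=ray(K,T,uv,0.026)[:,:2]   # visible upper surface
c=W.mean(0); _,_,V=np.linalg.svd(W-c); d=V[0]*np.sign(V[0,0]); print("shaft c",c,"dir deg",np.degrees(np.arctan2(d[1],d[0])),"width",np.ptp(np.percentile((W-c)@[-d[1],d[0]],[3,97])))
# whole hammer by height
hm=(P[...,2]>0.012)&(P[...,2]<0.07)&(u>318)&(u<380)&(v>178)&(v<325)
Q=P[hm]; s=(Q[:,:2]-c)@d; t=(Q[:,:2]-c)@[-d[1],d[0]]
far=s[np.abs(t)>0.025]; print("extent s",s.min(),s.max(),"head s pct",np.percentile(far,[2,50,98]),len(far),"t",t.min(),t.max())
k=(np.abs(t)<.02); 
dk=hm&(hsv[...,2]<60); s2=(P[dk][:,:2]-c)@d; print("black grip s",s2[s2<0].min(),s2[s2<0].max())
hs=np.median(far); 
for nm,b in (("from head",hs-.093),("from end",s.min()+.227)): print(nm,c+d*b)
# cradle
cr=(u>145)&(u<235)&(v>220)&(v<315)
for lo,hi in ((.008,.022),(.03,.1),(.07,.1)):
    m=cr&(P[...,2]>lo)&(P[...,2]<hi); q=P[m]
    print(lo,len(q),cv2.minAreaRect(q[:,:2].astype(np.float32)*1000),np.median(q[:,2]))
E
python3 m.py
python3 - <<'E'
from h import *
I=np.load("top.npz")["I"]
a=cv2.resize(I[180:320,325:385],None,fx=4,fy=4,interpolation=cv2.INTER_CUBIC);b=cv2.resize(I[180:320,145:240],None,fx=4,fy=4,interpolation=cv2.INTER_CUBIC)
cv2.imwrite("pics/crop.png",np.hstack([b,a])[:,:,::-1])
E
```

```text
bench z near -0.0016394199258412678 -0.0014199132051825325
shaft px 809 [347 197] [360 283] depth z med 0.029226069814691558
shaft c [ 0.50068932 -0.23178682] dir deg 2.3014353687783498 width 0.022106420684306332
extent s -0.19202964412050277 0.14853073563138933 head s pct [0.11159915 0.12526393 0.14183215] 263 t -0.05598711407969764 0.06747334898365875
black grip s -0.18944150626329745 -0.10972506814008941
from head [ 0.53292722 -0.2304912 ]
from end [ 0.53563147 -0.23038252]
0.008 2721 ((420.6889953613281, 177.65048217773438), (110.69850158691406, 189.72557067871094), 69.95915985107422) 0.01378724230760664
0.03 498 ((420.71368408203125, 177.51699829101562), (108.18760681152344, 171.95941162109375), 70.03001403808594) 0.05692304907211421
0.07 188 ((421.0404357910156, 177.34249877929688), (108.18812561035156, 171.277099609375), 69.992431640625) 0.07938909833537411
```

View pics/crop.png

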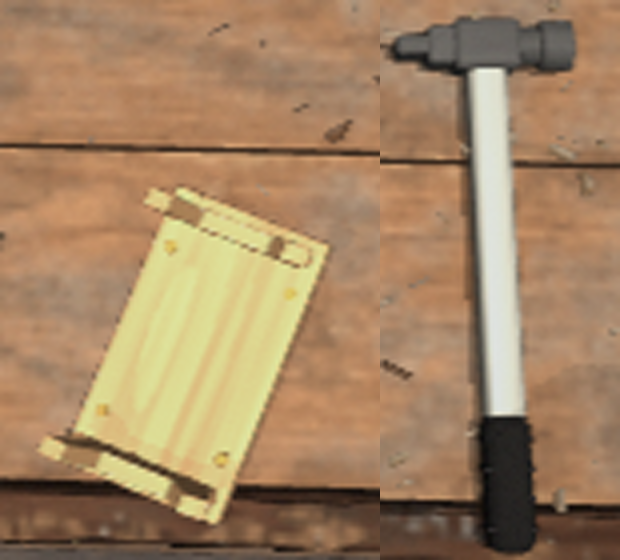

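The crop confirms it: the wooden cradle's uprights are at crop (230,225) and (130,470), and the hammer has its dark head at the top and its black grip at the bottom. Next I go to a hover above the hammer and look again.

```bash
cat > plan.py <<'E'
import sys
from h import *
# usage: plan x y z ydeg -> shift/turn in pendant units from measured pose
x,y,z,a=map(float,sys.argv[1:5]); a=np.radians(a)
st=manip.observe(); B=R.from_rotvec(st["orientation"]); 
Y=np.array([np.cos(a),np.sin(a),0]); Z=np.array([0,0,-1.]); X=np.cross(Y,Z)
G=R.from_matrix(np.c_[X,Y,Z])
print("t",st["time"],"tcp",st["tcp_pos"].round(4),"ydeg",np.degrees(np.arctan2(*B.as_matrix()[[1,0],1])).round(2),"tilt",B.as_matrix()[2].round(4),"w",round(st["gripper_width"]*87,1))
print("shift",(B.inv().apply(np.array([x,y,z])-st["tcp_pos"])/.04).round(2),"turn",(np.degrees((B.inv()*G).as_rotvec())/5).round(2),"F",st["ft_force"].round(2),"M",st["moment"].round(3),"j",st["joints"].round(2))
E
python3 plan.py 0.534 -0.2304 0.16 92.3
```

```text
t 0.1 tcp [ 0.161  -0.6033  0.2216] ydeg 104.93 tilt [ 1.e-04  2.e-03 -1.e+00] w 86.9
shift [-11.41   6.6    1.55] turn [ 0.02 -0.    2.53] F [ 0.52 -0.01  0.42] M [0.049 0.033 0.011] j [-1.05  0.39  0.01 -0.   -1.19 -0.26]
```

```bash
python3 -m pendant '-1.4 0.8 0 0 0 0.3 87; -2.8 1.6 0.2 0 0 0.6 87; -4.2 2.4 0.4 0 0 0.9 87; -5.6 3.2 0.6 0 0 1.2 87; -7 4 0.8 0 0 1.5 87; -8.4 4.8 1 0 0 1.8 87; -9.8 5.6 1.2 0 0 2.1 87; -10.8 6.3 1.4 0 0 2.5 87; -11.4 6.6 1.55 0 0 2.53 87; -11.4 6.6 1.55 0 0 2.53 87; -11.4 6.6 1.55 0 0 2.53 87; -11.4 6.6 1.55 0 0 2.53 87'
python3 plan.py 0.534 -0.2304 0.003 92.3
python3 - <<'E'
from h import *
st=manip.observe(); I,D=manip.snapshot("wrist"); K,T,p=cam("wrist",st)
np.savez("w1.npz",I=I,D=D,T=T,K=K); cv2.imwrite("pics/w1.png",I[:,:,::-1]); print(p.keys(),T.round(3))
E
```

```text
time: 1.6
tcp_pos: [0.5329, -0.2321, 0.1608]
orientation: [-0.06, 3.141, -0.0]
ft_force: [0.2, -0.7, 0.8]
gripper_width: 1.0
finger_force: 0.0
t 1.6 tcp [ 0.5329 -0.2321  0.1608] ydeg 92.2 tilt [-1.e-04 -0.e+00 -1.e+00] w 87.0
shift [-0.03  0.04  3.94] turn [-0.    0.   -0.02] F [ 0.2  -0.69  0.76] M [-0.046 -0.029 -0.038] j [-0.13  0.36 -0.19 -0.   -1.02 -1.4 ]
dict_keys(['intrinsics', 'T_tool_cam']) [[-0.039 -0.965 -0.259  0.461]
 [ 0.999 -0.037 -0.01  -0.234]
 [-0.    -0.259  0.966  0.322]
 [ 0.     0.     0.     1.   ]]
```

View pics/w1.png

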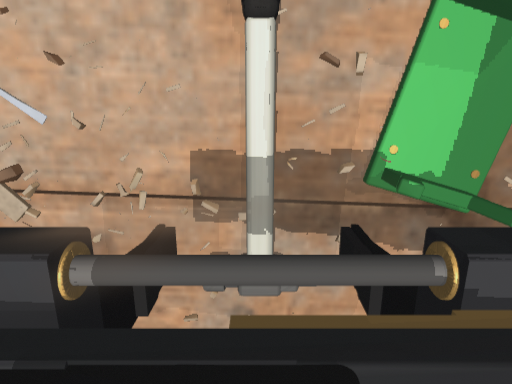

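The wrist view shows the shaft down the middle (u≈261), with the grip boundary at (261,17) and the head partly hidden behind the gripper bar at (252,287). I'll refine the balance point from the grip boundary and the shaft line.

Run:
```python
from h import *
z=np.load("w1.npz"); I,D,T,K=z["I"],z["D"],z["T"],z["K"]
hsv=cv2.cvtColor(I,cv2.COLOR_RGB2HSV)
mid=[]
for v in (30,60,90,120,140):
    r=np.where((hsv[v,230:295,1]<60)&(hsv[v,230:295,2]>130))[0]+230; mid.append([(r.min()+r.max())/2,v])
W=ray(K,T,mid,.026); print(W.round(4)); f=np.polyfit(W[:,0],W[:,1],1); print("deg",np.degrees(np.arctan(f[0])),"y at .534",np.polyval(f,.534))
col=hsv[:40,261,2]; print(col)
v0=np.argmax(col>110); print(v0, ray(K,T,[[261,v0]],.030), ray(K,T,[[261,v0]],.034))
P=cloud(K,T,D)
print("depth z along shaft",P[60:140:20,261,2].round(4), "bench",np.median(P[60:140,290:310,2]))
# head visible below bar
m=(P[...,2]>.02)&(P[...,2]<.05)&(np.arange(512)[None,:]>195)&(np.arange(512)[None,:]<300)&(np.abs(P[...,1]+.23)>.02); q=P[m]; print(len(q), q[q[:,0]>.57].min(0),q[q[:,0]>.57].max(0))
```

```text
[[ 0.4006 -0.2342  0.026 ]
 [ 0.4236 -0.2337  0.026 ]
 [ 0.4477 -0.2327  0.026 ]
 [ 0.4728 -0.2317  0.026 ]
 [ 0.4902 -0.2314  0.026 ]]
deg 1.8852386441546967 y at .534 -0.22985847698390255
[ 49  49  49  50  49  49  46  47  47  46  45  44  42  41  40  40  39  77
 163 219 226 231 231 231 231 231 231 231 231 231 231 231 231 231 231 231
 231 231 231 231]
18 [[ 0.39262594 -0.23371817  0.03      ]] [[ 0.39356519 -0.2337181   0.034     ]]
depth z along shaft [0.0286 0.0281 0.0296 0.0286] bench -0.0024630797841078966
312 [ 0.63119471 -0.28134233  0.02153149] [ 0.64524461 -0.18589668  0.03364736]
```

```bash
python3 -m pendant '-0.05 0.06 0.8 0 0 0 87; -0.05 0.06 1.6 0 0 0 87; -0.05 0.06 2.4 0 0 0 87; -0.05 0.06 3 0 0 0 87; -0.05 0.06 3.4 0 0 0 87; -0.05 0.06 3.7 0 0 0 87; -0.05 0.06 3.88 0 0 0 87; -0.05 0.06 3.88 0 0 0 87; -0.05 0.06 3.88 0 0 0 87'; python3 plan.py .535 -.2298 .004 92
```

```text
time: 2.78
tcp_pos: [0.5361, -0.2288, 0.006]
orientation: [-0.063, 3.14, -0.001]
ft_force: [-0.4, -1.0, 0.3]
gripper_width: 1.002
finger_force: 0.0
t 2.775 tcp [ 0.5361 -0.2288  0.006 ] ydeg 92.31 tilt [-1.3e-03 -4.0e-04 -1.0e+00] w 87.2
shift [ 0.03 -0.02  0.05] turn [-0.    0.02  0.06] F [-0.44 -0.96  0.3 ] M [ 0.03  -0.014  0.018] j [-0.13  0.55 -0.34  0.   -0.67 -1.41]
```

Close the jaw with a strong grip.

```bash
python3 -m pendant '0.03 -0.02 0.06 0 0 0 50; 0.03 -0.02 0.06 0 0 0 10; 0.03 -0.02 0.06 0 0 0 10; 0.03 -0.02 0.06 0 0 0 10; 0.03 -0.02 0.06 0 0 0 10; 0.03 -0.02 0.06 0 0 0 10; 0.03 -0.02 0.06 0 0 0 10; 0.03 -0.02 0.06 0 0 0 10' 58; python3 plan.py .535 -.2298 .034 92
```

```text
time: 3.78
tcp_pos: [0.5345, -0.2296, 0.0029]
orientation: [-0.063, 3.141, -0.0]
ft_force: [0.1, -0.5, 0.4]
gripper_width: 0.293
finger_force: 58.0
t 3.775 tcp [ 0.5345 -0.2296  0.0029] ydeg 92.29 tilt [-0.e+00 -1.e-04 -1.e+00] w 25.5
shift [-0.01 -0.01 -0.78] turn [-0.    0.    0.06] F [ 0.07 -0.48  0.44] M [-0.137  0.008 -0.028] j [-0.13  0.56 -0.35  0.   -0.67 -1.4 ]
```

```bash
python3 -m pendant '0 0 -0.1 0 0 0 10; 0 0 -0.2 0 0 0 10; 0 0 -0.35 0 0 0 10; 0 0 -0.5 0 0 0 10; 0 0 -0.6 0 0 0 10; 0 0 -0.6 0 0 0 10; 0 0 -0.6 0 0 0 10; 0 0 -0.6 0 0 0 10'
cat > level.py <<'E'
from h import *
import sys
st=manip.observe(); I,D=manip.snapshot("wrist"); K,T,p=cam("wrist",st); np.savez(sys.argv[1],I=I,D=D,T=T,K=K)
P=cloud(K,T,D); hsv=cv2.cvtColor(I,cv2.COLOR_RGB2HSV); u=np.arange(512)[None,:]; v=np.arange(384)[:,None]
m=(hsv[...,1]<60)&(hsv[...,2]>90)&(u>225)&(u<300)&(v<200)&(np.abs(P[...,2]-st["tcp_pos"][2]-.03)<.04)
q=P[m]; B=R.from_rotvec(st["orientation"]).as_matrix(); s=-(q-st["tcp_pos"])@B[:,0]; 
s=(q-st["tcp_pos"])@B[:,0]; t=(q-st["tcp_pos"])@B[:,1]
ok=np.ones(len(q),bool)
for _ in range(3):
    f=np.polyfit(s[ok],q[ok,2],1); r=np.abs(q[:,2]-np.polyval(f,s)); ok=r<.006
print("n",ok.sum(),"toolx span",np.percentile(s,[2,98]).round(3),"slope deg (z per tool x)",np.degrees(f[0]).round(2),"top z at grip - tcp",(f[1]-st["tcp_pos"][2]).round(4),"yaw deg in tool",np.degrees(np.polyfit(s[ok],t[ok],1)[0]).round(2),np.median(t[ok]).round(4))
M=[];F=[]
for _ in range(6): 
    manip.snapshot("top"); o=manip.observe(); M.append(o["moment"]);F.append(o["ft_force"])
print("M",np.mean(M,0).round(3),"F",np.mean(F,0).round(2),"tcp",o["tcp_pos"].round(4),"w",o["gripper_width"]*87,o["time"])
I,D=manip.snapshot("side"); cv2.imwrite("pics/"+sys.argv[1][:-4]+"s.png",cv2.resize(I[240:360,90:340],None,fx=3,fy=3)[:,:,::-1])
E
python3 level.py l1.npz
```

```text
time: 4.78
tcp_pos: [0.5342, -0.2295, 0.0267]
orientation: [0.063, -3.14, -0.0]
ft_force: [-1.1, -0.8, -6.1]
gripper_width: 0.289
finger_force: 58.0
n 12439 toolx span [0.035 0.109] slope deg (z per tool x) -0.01 top z at grip - tcp 0.025 yaw deg in tool 0.15 0.0012
M [-0.03  -0.091 -0.016] F [ 0.11 -0.34 -5.64] tcp [ 0.5344 -0.2296  0.0269] w 25.38160573013224 5.125
```

View pics/l1s.png

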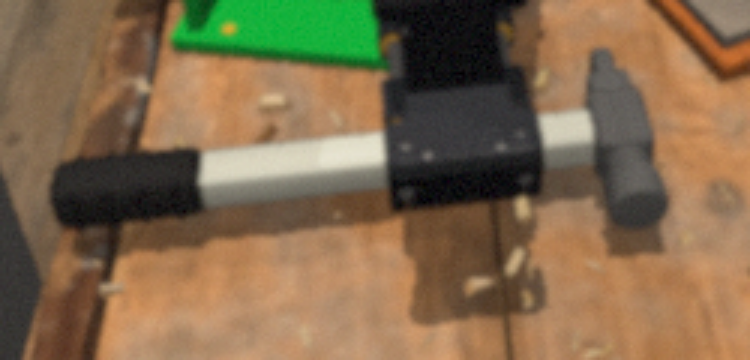

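The side crop shows the hammer clear of the bench and level, head at (620,150), held mid-shaft, with a measured slope of about 0°. I'll average the moment to see how far off balance the grip is.

```bash
python3 - <<'E'
from h import *
M=[];F=[]
for _ in range(24):
    manip.snapshot("top"); o=manip.observe(); M.append(o["moment"]);F.append(o["ft_force"])
print(np.mean(M,0).round(4),(np.std(M,0)/24**.5).round(4),np.mean(F,0).round(2),o["time"])
E
python3 plan.py .535 -.23 .2 92
```

```text
[-0.0145 -0.0924 -0.0049] [0.0047 0.0063 0.0069] [ 0.05 -0.17 -5.56] 6.375
t 6.375 tcp [ 0.5344 -0.2295  0.027 ] ydeg 92.29 tilt [ 0. -0. -1.] w 25.6
shift [-0.01 -0.01 -4.33] turn [-0.   -0.    0.06] F [-0.17  0.27 -5.55] M [ 0.005 -0.096 -0.084] j [-0.13  0.52 -0.33  0.   -0.72 -1.4 ]
```

The moment implies the centre of mass is about 10–16 mm toward the grip. I'll set it back down and regrasp 12 mm that way.

```bash
python3 -m pendant '0 0 0.2 0 0 0 10; 0 0 0.4 0 0 0 10; 0 0 0.52 0 0 0 10; 0 0 0.58 0 0 0 10; 0 0 0.6 0 0 0 10; 0 0 0.6 0 0 0 10; 0 0 0.6 0 0 0 45; 0 0 0.6 0 0 0 45; 0 0 0.6 0 0 0 45; 0.15 0 0.6 0 0 0 45; 0.3 0 0.6 0 0 0 45; 0.3 0 0.6 0 0 0 45'; python3 -m pendant '0 0 0 0 0 0 10; 0 0 0 0 0 0 10; 0 0 0 0 0 0 10; 0 0 0 0 0 0 10; 0 0 0 0 0 0 10; 0 0 -0.1 0 0 0 10; 0 0 -0.2 0 0 0 10; 0 0 -0.4 0 0 0 10; 0 0 -0.6 0 0 0 10; 0 0 -0.6 0 0 0 10; 0 0 -0.6 0 0 0 10; 0 0 -0.6 0 0 0 10' 58; python3 level.py l2.npz
```

```text
time: 7.88
tcp_pos: [0.5216, -0.2301, 0.003]
orientation: [0.062, -3.14, -0.0]
ft_force: [0.3, -0.1, -0.5]
gripper_width: 0.516
finger_force: 0.0
time: 9.38
tcp_pos: [0.5221, -0.23, 0.0267]
orientation: [0.063, -3.14, -0.0]
ft_force: [0.8, 1.1, -6.0]
gripper_width: 0.293
finger_force: 58.0
n 12430 toolx span [0.035 0.109] slope deg (z per tool x) 0.09 top z at grip - tcp 0.025 yaw deg in tool 0.14 0.0012
M [-0.012 -0.004  0.002] F [ 0.02 -0.29 -5.61] tcp [ 0.5224 -0.23    0.0269] w 25.514222716366053 9.725
```

The moment is now about 0, so the grip is balanced. Lift and carry.

```bash
python3 -m pendant '0 0 -0.3 0 0 0 10; 0 0 -0.8 0 0 0 10; 0 0 -1.4 0 0 0 10; 0 0 -2 0 0 0 10; 0 0 -2.6 0 0 0 10; 0 0 -3.2 0 0 0 10; 0 0 -3.7 0 0 0 10; 0 0 -4 0 0 0 10; 0 0 -4.1 0 0 0 10; 0 0 -4.1 0 0 0 10'; python3 plan.py .4437 .1691 .16 70
```

```text
time: 11.02
tcp_pos: [0.5221, -0.2299, 0.1906]
orientation: [0.062, -3.14, -0.001]
ft_force: [-0.2, -0.1, -6.0]
gripper_width: 0.296
finger_force: 58.0
t 11.025 tcp [ 0.5221 -0.2299  0.1906] ydeg 92.28 tilt [ 6.e-04  5.e-04 -1.e+00] w 25.7
shift [ 1.56 10.04  0.77] turn [ 0.   -0.01  4.46] F [-0.25 -0.09 -6.01] M [ 0.005 -0.016 -0.002] j [-0.13  0.32 -0.18 -0.   -1.08 -1.4 ]
```

```bash
python3 -m pendant '0 0.15 0 0 0 0.07 10; 0.05 0.5 0 0 0 0.2 10; 0.1 1 0 0 0 0.4 10; 0.2 1.6 0 0 0 0.7 10; 0.3 2.2 0 0 0 1 10; 0.4 2.9 0 0 0 1.3 10; 0.5 3.6 0 0 0 1.6 10; 0.6 4.3 0 0 0 1.9 10; 0.75 5 0 0 0 2.2 10; 0.85 5.6 0 0 0 2.5 10; 0.95 6.2 0 0 0 2.7 10; 1 6.8 0 0 0 3 10'; python3 plan.py .4437 .1691 .16 70
```

```text
time: 12.52
tcp_pos: [0.4706, 0.0415, 0.1909]
orientation: [-0.348, -3.122, -0.0]
ft_force: [0.2, -0.6, -5.2]
gripper_width: 0.293
finger_force: 58.0
t 12.525 tcp [0.4706 0.0415 0.1909] ydeg 77.26 tilt [ 4.e-04  0.e+00 -1.e+00] w 25.5
shift [1.36 2.96 0.77] turn [ 0.   -0.    1.45] F [ 0.18 -0.63 -5.23] M [-0.005 -0.093 -0.09 ] j [ 0.43  0.15 -0.4  -0.   -1.02 -2.23]
```

```bash
python3 -m pendant '0.2 0.6 0 0 0 0.25 10; 0.45 1.1 0 0 0 0.5 10; 0.7 1.6 0 0 0 0.75 10; 0.95 2.1 0.1 0 0 1 10; 1.15 2.5 0.3 0 0 1.2 10; 1.25 2.8 0.5 0 0 1.35 10; 1.35 2.95 0.7 0 0 1.45 10; 1.35 2.95 0.77 0 0 1.45 10; 1.35 2.95 0.77 0 0 1.45 10; 1.35 2.95 0.77 0 0 1.45 10'; python3 plan.py .4437 .1691 .05 70
python3 - <<'E'
from h import *
for n in ("top","side","wrist"):
    st=manip.observe(); I,D=manip.snapshot(n); K,T,_=cam(n,st); np.savez(n+"2.npz",I=I,D=D,T=T,K=K)
    if n=="top": a=cv2.resize(I[170:340,120:270],(529,600))
    if n=="wrist": cv2.imwrite("pics/w2.png",I[:,:,::-1])
cv2.imwrite("pics/t2.png",a[:,:,::-1])
E
```

```text
time: 13.78
tcp_pos: [0.4452, 0.1668, 0.1604]
orientation: [0.545, 3.093, 0.0]
ft_force: [-0.1, -0.6, -5.5]
gripper_width: 0.296
finger_force: 58.0
t 13.775 tcp [0.4452 0.1668 0.1604] ydeg 70.01 tilt [-4.e-04  4.e-04 -1.e+00] w 25.7
shift [0.06 0.04 2.76] turn [0.   0.01 0.  ] F [-0.12 -0.63 -5.53] M [-0.062 -0.039 -0.032] j [ 0.7   0.19 -0.44  0.   -0.94 -2.62]
```

View pics/w2.png

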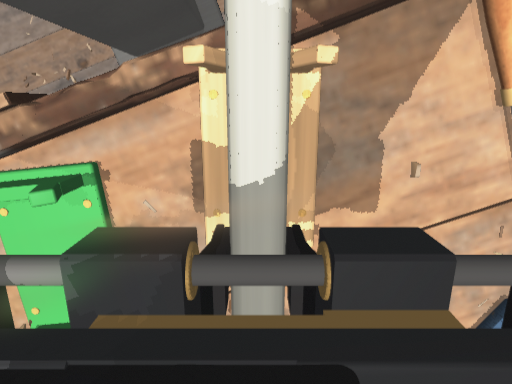

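The wrist view shows the shaft (u 228–290) over the wooden cradle, with the near upright spanning u 183–338 at v≈55 and the green decoy off to the left. I'll check the lateral offset in the tool frame.

Run:
```python
from h import *
z=np.load("wrist2.npz"); I,D,T,K=z["I"],z["D"],z["T"],z["K"]; P=cloud(K,T,D)
st=manip.observe(); B=R.from_rotvec(st["orientation"]).as_matrix(); L=(P-st["tcp_pos"])@B
m=(P[...,2]>.068)&(P[...,2]<.1); m[:,:150]=0; m[:,360:]=0; m[220:]=0
q=L[m]; print("upright x",np.percentile(q[:,0],[2,98]).round(4),"y ends",np.percentile(q[:,1],[.5,99.5]).round(4),"mid",np.percentile(q[:,1],[.5,99.5]).mean().round(4),"z",np.median(P[m][:,2]).round(4))
print("edge", [np.percentile(q[k][:,0],50).round(4) for k in (q[:,1]<0,q[:,1]>0)])
s=(P[...,2]>.14)&(P[...,2]<.21); s[:,:200]=0; s[:,310:]=0; s[215:]=0; q=L[s]
for a,b in((.03,.05),(.06,.08),(.09,.11)):
    k=(q[:,0]>a)&(q[:,0]<b); print("shaft y",a,np.percentile(q[k][:,1],[2,98]).round(4),"ztop",np.percentile(P[s][k][:,2],90).round(4))
pl=(P[...,2]>.008)&(P[...,2]<.022); pl[:,:190]=0; pl[:,330:]=0; pl[:80]=0; pl[215:]=0; print("plank y",np.percentile(L[pl][:,1],[1,99]).round(4))
```

```text
upright x [0.1003 0.1119] y ends [-0.0515  0.056 ] mid 0.0023 z 0.0786
edge [np.float64(0.1058), np.float64(0.1058)]
shaft y 0.03 [-0.0119  0.0128] ztop 0.1867
shaft y 0.06 [-0.0118  0.0129] ztop 0.1868
shaft y 0.09 [-0.0119  0.0129] ztop 0.1869
plank y [-0.0521  0.0562]
```

```bash
python3 -m pendant '0.04 0.04 0.2 0 0 0 10; 0.04 0.04 0.5 0 0 0 10; 0.04 0.04 0.8 0 0 0 10; 0.04 0.04 1.1 0 0 0 10; 0.04 0.04 1.4 0 0 0 10; 0.04 0.04 1.7 0 0 0 10; 0.04 0.04 2 0 0 0 10; 0.04 0.04 2.25 0 0 0 10; 0.04 0.04 2.45 0 0 0 10; 0.04 0.04 2.55 0 0 0 10; 0.04 0.04 2.6 0 0 0 10; 0.04 0.04 2.6 0 0 0 10'; python3 plan.py .4437 .1691 .05 70
```

```text
time: 15.42
tcp_pos: [0.444, 0.1693, 0.0563]
orientation: [0.544, 3.094, 0.0]
ft_force: [0.3, 0.9, -4.9]
gripper_width: 0.291
finger_force: 58.0
t 15.425 tcp [0.444  0.1693 0.0563] ydeg 70.05 tilt [-3.e-04  3.e-04 -1.e+00] w 25.3
shift [ 0.01 -0.01  0.16] turn [0.   0.   0.01] F [ 0.26  0.92 -4.94] M [ 0.002 -0.044  0.046] j [ 0.71  0.34 -0.57  0.   -0.67 -2.63]
```

```bash
python3 -m pendant '0 0 0.03 0 0 0 10; 0 0 0.06 0 0 0 10; 0 0 0.09 0 0 0 10; 0 0 0.12 0 0 0 10; 0 0 0.12 0 0 0 10'; python3 plan.py .4437 .1691 .05 70
```

```text
time: 16.05
tcp_pos: [0.4438, 0.1691, 0.0512]
orientation: [-0.544, -3.094, 0.0]
ft_force: [0.3, -0.2, -5.7]
gripper_width: 0.296
finger_force: 58.0
t 16.05 tcp [0.4438 0.1691 0.0512] ydeg 70.04 tilt [ 1.e-04 -2.e-04 -1.e+00] w 25.7
shift [ 0.   -0.    0.03] turn [-0.   -0.    0.01] F [ 0.28 -0.2  -5.72] M [ 0.007 -0.057 -0.015] j [ 0.71  0.34 -0.57 -0.   -0.65 -2.63]
```

```bash
python3 -m pendant '0 0 0.02 0 0 0 10; 0 0 0.04 0 0 0 10; 0 0 0.04 0 0 0 10'; python3 plan.py .4437 .1691 .05 70
```

```text
time: 16.42
tcp_pos: [0.4438, 0.1691, 0.0497]
orientation: [-0.544, -3.094, 0.0]
ft_force: [0.1, -0.2, -5.7]
gripper_width: 0.297
finger_force: 58.0
t 16.425 tcp [0.4438 0.1691 0.0497] ydeg 70.04 tilt [ 1.e-04 -2.e-04 -1.e+00] w 25.8
shift [ 0.   -0.   -0.01] turn [-0.   -0.    0.01] F [ 0.12 -0.21 -5.7 ] M [-0.049 -0.018 -0.005] j [ 0.71  0.35 -0.57 -0.   -0.65 -2.63]
```

```bash
python3 -m pendant '0 0 0.02 0 0 0 10; 0 0 0.04 0 0 0 10; 0 0 0.04 0 0 0 10'; python3 plan.py .4437 .1691 .05 70
```

```text
time: 16.8
tcp_pos: [0.444, 0.1692, 0.0489]
orientation: [0.544, 3.094, 0.0]
ft_force: [-3.0, -0.9, 4.7]
gripper_width: 0.294
finger_force: 58.0
t 16.8 tcp [0.444  0.1692 0.0489] ydeg 70.06 tilt [-3.e-04  2.e-04 -1.e+00] w 25.6
shift [ 0.01 -0.   -0.03] turn [0.   0.   0.01] F [-3.03 -0.92  4.67] M [-0.23   1.011 -0.013] j [ 0.71  0.35 -0.57  0.   -0.65 -2.63]
```

Contact is at the near notch. I'll ease the grip first so it settles, then open and withdraw.

```bash
python3 -m pendant '0 0 0 0 0 0 10; 0 0 0 0 0 0 10' 20; python3 -m pendant '0 0 0 0 0 0 10; 0 0 0.01 0 0 0 10; 0 0 0.01 0 0 0 10' 6;  python3 -m pendant '0 0 0 0 0 0 32; 0 0 0 0 0 0 45; 0 0 0 0 0 0 45; 0 0 0 0 0 0 45'; python3 plan.py .4437 .1691 .2 70
```

```text
time: 17.05
tcp_pos: [0.444, 0.1692, 0.0489]
orientation: [0.544, 3.094, 0.0]
ft_force: [-3.6, -1.7, 6.1]
gripper_width: 0.292
finger_force: 20.0
time: 17.42
tcp_pos: [0.4442, 0.1692, 0.0486]
orientation: [0.544, 3.093, 0.0]
ft_force: [-3.2, -1.2, 5.4]
gripper_width: 0.296
finger_force: 6.0
time: 17.92
tcp_pos: [0.444, 0.1693, 0.0477]
orientation: [0.544, 3.094, 0.0]
ft_force: [0.3, -0.1, -0.5]
gripper_width: 0.508
finger_force: 0.0
t 17.925 tcp [0.444  0.1693 0.0477] ydeg 70.05 tilt [-2.e-04  2.e-04 -1.e+00] w 44.2
shift [ 0.01 -0.01 -3.81] turn [0.   0.   0.01] F [ 0.34 -0.1  -0.54] M [-0.066  0.019  0.024] j [ 0.71  0.35 -0.58  0.   -0.64 -2.63]
```

```bash
python3 -m pendant '0 0 -0.2 0 0 0 50; 0 0 -0.5 0 0 0 50; 0 0 -1 0 0 0 50; 0 0 -1.6 0 0 0 50; 0 0 -2.4 0 0 0 50; 0 0 -3.3 0 0 0 50; 0 0 -4.2 0 0 0 50; -0.5 -1 -4.5 0 0 0 50; -1 -2.2 -4.5 0 0 0 50; -1.5 -3.5 -4.5 0 0 0 50; -1.5 -4.5 -4.5 0 0 0 50; -1.5 -4.5 -4.5 0 0 0 50'
python3 - <<'E'
from h import *
I,D=manip.snapshot("top"); J,_=manip.snapshot("side"); K,T,_=cam("top"); P=cloud(K,T,D)
cv2.imwrite("pics/end.png",np.hstack([cv2.resize(I[180:330,130:260],(390,450)),cv2.resize(J[100:250,90:220],(390,450))])[:,:,::-1])
c=np.array([.4207,.1775]); d=np.array([np.cos(np.radians(20)),-np.sin(np.radians(20))]); Q=P[170:340,130:270].reshape(-1,3); s=(Q[:,:2]-c)@d; t=(Q[:,:2]-c)@[-d[1],d[0]]
for a in (-.06,-.02,.02,.06):
    k=(abs(s-a)<.015)&(Q[:,2]>.06)&(Q[:,2]<.1)&(abs(t)<.04); print(a,t[k].mean().round(4),np.median(Q[k][:,2]).round(4))
k=(Q[:,2]>.05)&(Q[:,2]<.1)&(abs(t)>.03)&(s>.1); print("head s",np.percentile(s[k],[2,50,98]).round(3))
E
```

```text
time: 19.42
tcp_pos: [0.4378, -0.0225, 0.2287]
orientation: [0.55, 3.092, 0.001]
ft_force: [0.3, -0.2, 0.6]
gripper_width: 0.577
finger_force: 0.0
-0.06 nan nan
-0.02 nan nan
0.02 nan nan
0.06 0.0027 0.0747
head s [0.116 0.13  0.145]<stdin>:6: RuntimeWarning: Mean of empty slice.
  ret = ret.dtype.type(ret / rcount)
  return _methods._mean(a, axis=axis, dtype=dtype,
```

View pics/end.png

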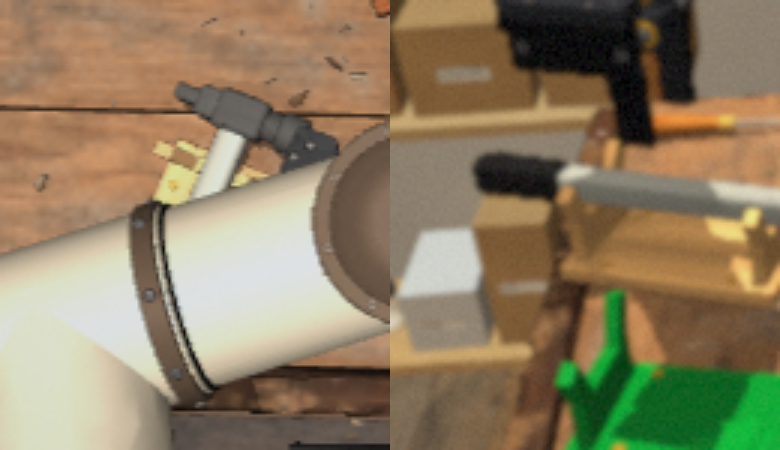

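The final view shows the shaft in both notches, the head outside (130 mm from the middle, as wanted) and the arm clear.

```bash
python3 -c "
from workcell import manip
print(manip.hand_in())"
```

```text
the job is handed in; nothing more can be done
None
```

The hammer was gripped near its balance point, carried level and set down gently; it lies in both notches of the wooden cradle with the head outside. The job was handed in at about 19.5 s with the gripper clear and the oil stone left alone; no verdict came back.

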